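# Clamp a nest box to its pole with a swing-bolt coupler

### The job

Clamp the nest box to its pole: swing the coupler's hinged jaw over the tube and press its end down, by feel, until the rubber lining bears firmly on the tube (10 to 15 N on the fork is plenty, wherever the tube meets it). Then swing the bolt up into the fork at the jaw's end until its crossbar rides over the ridge and drops into the groove, bolt home in the slot. Do not crush the lining, and leave the hammer, birdhouse, screw tray and panels where they are.

Things in the scene. Friction and masses are not known exactly. Their poses are not given: they have to be found in the camera images.
- coupler (a point): Centre of the zinc-plated half coupler screwed on the back board of a pale wooden nest box lying on its front, fixed (top of board 120 mm above the table). x along the pole (level), y across it (level), from the jaw's hinge to the swing bolt's side, z up. With standard packing the pole's axis (grey tube, 42.4 mm diameter, x = -180 to 280 mm) lies here, 156 mm above the table.
- jaw_swing (a joint): Jaw angle (rad) about coupler x: 0 = fork level, positive = open (1.6 stands up). Stiff, stays put: 3 to 5 N at the lug moves it. The lower half (with pole and bolt) lies on packing (not measured), turned about the jaw's hinge by p = -0.11 to 0.11, + up: so the lining first touches at p + 0.024 and must be felt; 10 N more on the lug gives 1 to 2 mm. Above p + 0.1 the fork misses the crossbar.
- jaw_hinge (a point): On the jaw's hinge pin, mid-length: coupler y = -34, z = -2 mm.
- jaw: Hinged upper jaw: curved steel strap 50 mm wide (x), 7 mm thick, lined with black rubber, ending in a flat fork. Origin on the hinge pin; at joint 0 its axes are the coupler's. Fork: two prongs y = 56 to 81 mm, 18 mm wide, top z = 14 mm, 14 mm slot between them open to the end, closed at y = 65; rounded ridge 1.5 mm high across the prongs at y = 76, then a turned-down lip. Strap top z = 33 mm.
- jaw_lug (a point): Centre of the jaw's lug, y = 67, z = 10 mm in the jaw's frame. The lug can be pinched here across its 50 mm width (fingers closing along x), or pushed.
- lining: Black rubber lining inside the jaw, 46 mm along x, bearing on the tube. Origin on the hinge pin, turning with the jaw, and giving by up to 0.1 rad when squeezed (pressing 15 N on the fork puts 25 to 30 N on the lining; over 47 N crushes it). Squeezed, it keeps the fork pressed up against the seated crossbar.
- bolt_swing (a joint): Swing bolt's angle (rad) in the lower half, about a pivot along coupler x at y = 37, z = -20 mm (at p = 0; it turns with p, 8 mm up or down). 0 = upright at p = 0, positive = leaning out to +y; true lean = angle - p. Home it reads -0.03 to -0.01. Stiff. Pushed in, the crossbar meets the lip at 0.6 to 0.4, wedges the fork down (8 to 20 N at the shank's end), passes the ridge at 0.15, drops in.
- fork_groove (a point): Top of the fork in the groove behind the ridge (y = 71, z = 13.5 mm in the jaw's frame), where the bolt's crossbar seats. Bolt, from its pivot: dark 10 mm shank 84 mm long, brass crossbar under the nut (10 mm thick, 36 mm along x, middle at 37 mm), brass nut 21 mm wide at 41 to 51 mm; bare shank from 51 to 84 mm, to be pushed from its outer side or pinched along x.
- hammer: Claw hammer lying on the table, 290 mm long. Not to be moved.
- birdhouse: Finished small wooden birdhouse standing on the table, 150 x 150 x 200 mm high. Not to be moved.
- screw_tray: Blue open screw tray, 100 x 140 x 35 mm. Not to be moved.
- panels: Stack of three wooden panels, 130 x 100 x 36 mm. Not to be moved.

How it is judged:
By the outcome, as a careful person would: the job done as asked, in the order asked, and still so for the second after the job is handed in, with the robot touching nothing.
It also fails if it takes over 59 s, if anything falls off the work surface, if the arm or the gripper's body presses on something with over 40 N, if the wrist force passes 120 N, or if a joint passes its speed limit or range.

### The arm

A 6-joint arm with a two-finger parallel gripper is mounted at the origin on the work surface. World frame = base frame: x ahead of the robot, y to its left, z up, the work surface at z = 0. Lengths are in m, angles in rad, forces in N, time in s.
With the tool pointing down it reaches from about 0.3 to 0.775 m from the base axis. Payload 14.6 kg.
Tool frame: the origin (TCP) lies on the centre line of the jaws, within the pads' length; the fingertips stand 14 mm ahead of it and the grasp point (between the pads) lies 5 mm behind it; x points along the fingers, y is the direction in which the jaws open and shut, and the axes are right-handed (so a half turn about x gives the same grasp; the last joint's range is limited). The gripper opens to 94 mm and grips with 3 to 60 N. Pads are 16 mm wide; open, the fingers measure 119 mm over their backs; the gripper's body (75 mm by 177 mm) begins 78 mm behind the grasp point.
Start: joints at [-1.252, 0.3, 1.521, -0, 1.321, -0.067], TCP at [0.207, -0.51, 0.219] pointing down, gripper open.
Joint ranges: [-3.03, 3.03], [-0.79, 2.21], [0.23, 2.52], [-1.04, 4.18], [0, 3.07], [-2.55, 2.55]. Speed limits (rad/s): [2.22, 2.22, 2.57, 3.14, 3.14, 3.14].

### API

Orientations are given as [roll, pitch, yaw] about the fixed x, y, z axes, in that order (R = Rz(yaw) Ry(pitch) Rx(roll)).
In Python, from station import * gives the robot as it stands. The module is installed in compiled form; this text tells all that it offers.
- The arm moves only by the shell command python3 -m handwheel 'ROWS' [FORCE]. ROWS is JSON, a list of rows, each a list of 3 entries, a list of its own where there are three numbers: the shift along the tool's x, y, z in mm, then the turn about the tool's x in rad, then the gripper command: -1 is fully open, 1 is shut, values between are in proportion. In form: [[[dx, dy, dz], spin, gripper], ...]. A call has exactly 5 rows; each row is the pose to reach, as a shift and turn from the pose measured when the call began, along the tool's axes at that moment; what a row does not reach only later rows make up. A row lasts 1/10 s, in which the tool goes at most 50 mm and 8.59 degrees, less where a joint would pass 70% of its speed; a pose out of reach is approached as far as the arm can. A call with a gripper value outside its range is refused whole. The fingers move at their own pace and stop on an object; FORCE is the grip in N (left out, the last holds). Time passes only in rows, so rows that repeat a pose let the fingers close, or fill a call up. It gives the time, the measured TCP pose, the force and the opening at its end, in the units of the state.
- get_obs(): the state, without advancing time (a new reading comes with each control period).
- camera(name): name is "scene" or "side" or "wrist"; returns (picture, depth): 400x640x3 uint8, blue, green, red; 400x640 float32, m along the optical axis (not along the pixel's ray), 0 where there is no reading.
- camera_info(name): a dict with "fx", "fy", "cx", "cy" (pixels), "extrinsics" (4x4, takes a point from camera to world coordinates). Camera axes: x right, y down, z forward; pixel columns grow to the right and rows downward; lengths in m; the calibration is good to about 2 mm. A picture is of the moment at which its call begins: read the wrist's pose just before it. camera_info takes no time and is no camera call; for the wrist camera it gives the pose at the moment of the call.
- hand_in(): hands the job in, once; it reports no verdict.
The state is a dict: "time_s": time; "qpos": joint angles; "joint_vel": joint speeds; "tau": joint torques, N m; "ee_pos": TCP position; "eef_rot": TCP orientation; "force": force on the tool from outside, world axes, zero at the start; "moment": the same for the moment, N m; "grip_width": finger opening in m.
Only numpy, scipy, OpenCV 4.12 (cv2) and the standard library are available. Lean on these libraries where they do the work, as an engineer would, in place of code of your own. Each camera call takes 0.05 s, during which the arm holds its last target. There are 200 camera calls.

## Working session

There is one attempt and no reset: what is moved stays moved. The work goes in short steps, Python scripts to look and compute and a shell command to move; the robot and the scene stay as the last step left them, time stands still between calls to the robot, and variables do not carry over. Pictures are saved under pics/ and viewed, about 8 in all and at most 12, crops included, and the job is handed in when it is done.

```bash
mkdir -p pics; python3 - <<'E'
from station import *
import cv2,numpy as np
o=get_obs();print({k:np.round(v,3) for k,v in o.items()})
for n in("scene","side"):
    im,d=camera(n);cv2.imwrite(f"pics/{n}0.png",im);np.save(f"pics/{n}0.npy",d);i=camera_info(n);print(n,i["fx"],i["cx"],i["cy"],np.round(i["extrinsics"],3))
    np.save(f"pics/{n}_E.npy",i["extrinsics"])
E
```

```text
{'time_s': np.float64(0.0), 'qpos': array([-1.252,  0.3  ,  1.522, -0.   ,  1.321, -0.067]), 'joint_vel': array([-0.002,  0.001, -0.   ,  0.001, -0.001,  0.   ]), 'tau': array([-0.0000e+00, -5.3181e+01, -3.5273e+01,  7.1000e-02,  2.4000e-02,
       -0.0000e+00]), 'ee_pos': array([ 0.207, -0.509,  0.219]), 'eef_rot': array([-1.634,  1.57 ,  1.893]), 'force': array([ 0.237,  0.088, -0.303]), 'moment': array([ 0.039, -0.025,  0.001]), 'grip_width': np.float64(0.094)}
scene 407.4257041382281 317.4411686178108 194.65967892866848 [[ 0.686  0.414 -0.598  1.08 ]
 [ 0.728 -0.405  0.554 -0.447]
 [-0.013 -0.815 -0.579  0.6  ]
 [ 0.     0.     0.     1.   ]]
side 418.08469361751384 312.76082684296784 204.92143371784343 [[-0.938 -0.28   0.203  0.333]
 [-0.346  0.731 -0.588  0.708]
 [ 0.016 -0.622 -0.783  1.034]
 [ 0.     0.     0.     1.   ]]
```

View pics/scene0.png

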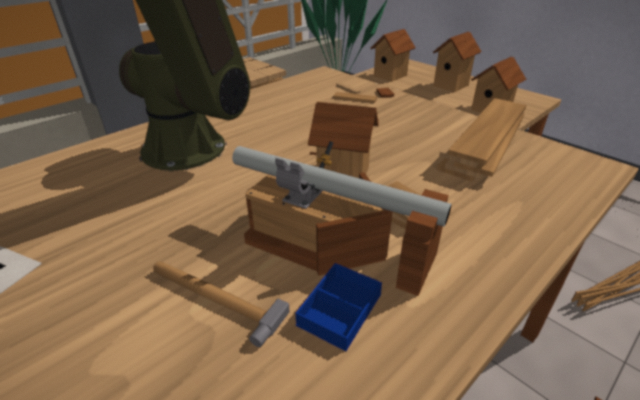

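View pics/side0.png

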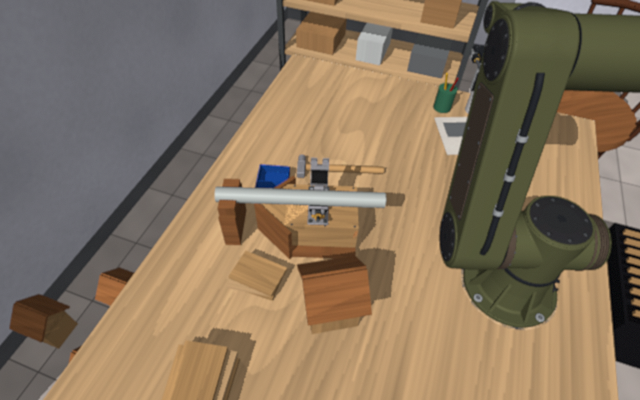

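Scene: tube from (237,157) to (447,212), coupler near (297,180). Side: tube from (216,194) to (386,200), jaw with black lining standing open at (319,175), bolt towards (318,215), birdhouse at (335,290). I'll fit the tube axis next.

```bash
cat > h.py <<'E'
import numpy as np,cv2
from station import *
def cloud(d,i,E=None):
    v,u=np.mgrid[0:400,0:640];E=i["extrinsics"] if E is None else E
    P=np.stack([(u-i["cx"])/i["fx"]*d,(v-i["cy"])/i["fy"]*d,d],-1)
    return P@E[:3,:3].T+E[:3,3]
E
python3 - <<'E'
from h import *
for n in("scene","side"):
    d=np.load(f"pics/{n}0.npy");W=cloud(d,camera_info(n));im=cv2.imread(f"pics/{n}0.png")
    if n=="side":
        for p in [(216,194),(386,200),(318,197),(319,163),(319,175),(318,210),(318,222),(300,197),(335,290),(300,240),(345,245),(270,270),(370,168),(302,165),(268,178)]: print(p,np.round(W[p[1],p[0]],3))
        m=np.zeros((400,640),bool);m[185:212,216:386]=1
    else:
        for p in [(240,157),(445,212),(297,165),(300,195),(325,155),(350,185),(345,115)]: print(p,np.round(W[p[1],p[0]],3))
        m=np.zeros((400,640),bool);m[145:225,233:450]=1
    hsv=cv2.cvtColor(im,cv2.COLOR_BGR2HSV);m&=(hsv[...,1]<40)&(hsv[...,2]>110)&(W[...,2]>.15)&(W[...,2]<.2)
    P=W[m];print(n,len(P))
    c=np.median(P,0);q=P[np.abs(P-c)[:,2]<.03];u_,s,v=np.linalg.svd(q-q.mean(0),full_matrices=False);a=v[0]
    t=(q-q.mean(0))@a;print("mean",q.mean(0),"axis",a,"t",np.percentile(t,[.5,99.5]),"ends",q.mean(0)+a*t.min(),q.mean(0)+a*t.max(),"topz",np.percentile(q[:,2],[50,95,99]))
a,_=camera("scene");b,_=camera("side")
c=np.hstack([cv2.resize(a[130:220,240:360],(480,360),interpolation=2),cv2.resize(b[150:240,280:360],(320,360),interpolation=2)])
cv2.imwrite("pics/crop1.png",c)
E
```

```text
(240, 157) [ 0.412 -0.053  0.164]
(445, 212) [0.824 0.088 0.168]
(297, 165) [ 0.603 -0.054  0.227]
(300, 195) [ 0.565 -0.019  0.125]
(325, 155) [0.537 0.078 0.167]
(350, 185) [0.654 0.031 0.169]
(345, 115) [0.452 0.23  0.183]
scene 1639
mean [0.64336779 0.03713219 0.17251069] axis [ 0.95007853  0.31200642 -0.00166847] t [-0.26519048  0.18821723] ends [ 0.38753337 -0.04688401  0.17295997] [0.8239941  0.09644999 0.17219349] topz [0.17294952 0.17491271 0.17554236]
(216, 194) [0.813 0.116 0.169]
(386, 200) [ 0.39  -0.171  0.001]
(318, 197) [0.554 0.028 0.17 ]
(319, 163) [ 0.645 -0.249  0.001]
(319, 175) [ 0.578 -0.049  0.169]
(318, 210) [0.546 0.046 0.138]
(318, 222) [0.535 0.076 0.127]
(300, 197) [0.6   0.043 0.167]
(335, 290) [0.425 0.273 0.171]
(300, 240) [0.578 0.1   0.051]
(345, 245) [0.457 0.061 0.035]
(270, 270) [0.622 0.212 0.039]
(370, 168) [ 0.472 -0.272  0.019]
(302, 165) [ 0.687 -0.196  0.026]
(268, 178) [ 0.778 -0.12   0.004]
side 2368
mean [0.59859036 0.03849992 0.16716814] axis [0.9489086  0.31554159 0.00244428] t [-0.22328299  0.22841643] ends [ 0.38342936 -0.0330478   0.16661391] [0.81817213 0.11151768 0.16773376] topz [0.16914752 0.17544573 0.17673956]
```

View pics/crop1.png

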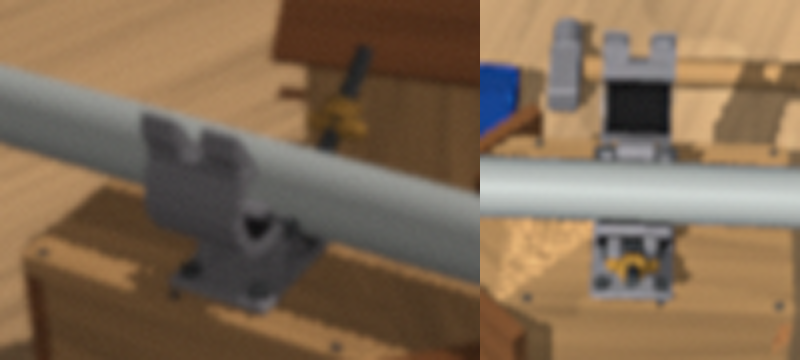

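The crop shows the jaw standing up on the hammer side: prong tips at scene (280,160) and (300,165). The bolt leans out on the birdhouse side, its end at scene (331,142). Next I fit the tube, board, bolt and jaw in the coupler frame.

```bash
python3 - <<'E'
from h import *
from scipy.optimize import least_squares
yaw=0.319;C0=np.array([.56,.016,.156])
fits=[]
for n in("scene","side"):
    d=np.load(f"pics/{n}0.npy");W=cloud(d,camera_info(n));im=cv2.imread(f"pics/{n}0.png")
    hsv=cv2.cvtColor(im,cv2.COLOR_BGR2HSV)
    R=np.array([[np.cos(yaw),np.sin(yaw),0],[-np.sin(yaw),np.cos(yaw),0],[0,0,1]])
    Q=(W-C0)@R.T
    x,y,z=Q[...,0],Q[...,1],Q[...,2]
    m=(hsv[...,1]<45)&(abs(y)<.03)&(z>-.01)&(z<.03)&((x<-.05)|(x>.05))&(x>-.19)&(x<.29)
    m=cv2.erode(m.astype(np.uint8),np.ones((2,2)))>0
    P=Q[m]
    f=lambda q:np.hypot(P[:,1]-q[0]-q[1]*P[:,0],P[:,2]-q[2])-.0212
    s=least_squares(f,[0,0,0],loss="soft_l1",f_scale=.002)
    print(n,m.sum(),"y0,slope,z0",np.round(s.x,4),"x ends",np.percentile(P[:,0],[0,1,99,100]))
    b=(z<-.02)&(z>-.05)&(abs(y)<.08)&(abs(x)<.12)&(hsv[...,1]>60);h,e=np.histogram(z[b],np.arange(-.05,-.02,.002));print("board",h,e[0])
    j=(z>.03)&(z<.11)&(abs(y)<.12)&(abs(x)<.08);J=Q[j];print("jaw pts",len(J),np.round(np.percentile(J,[1,10,50,90,99],axis=0),3))
    g=(y>.02)&(y<.14)&(abs(x)<.03)&(z>-.02);G=Q[g];
    o=np.argsort(G[:,2]);print("bolt",len(G));print(np.round(G[o][::max(1,len(o)//25)],3).tolist())
o=get_obs();from scipy.spatial.transform import Rotation as Ro
print(Ro.from_euler("xyz",o["eef_rot"]).as_matrix().round(3))
E
```

```text
scene 2828 y0,slope,z0 [-0.0002  0.0006 -0.0029] x ends [-0.17945657 -0.17394821  0.27516062  0.27695493]
board [  64   76   64   75   71   85  481 1442  163   70    6    4    0    1] -0.05
jaw pts 539 [[-0.028 -0.083  0.03 ]
 [-0.023 -0.081  0.034]
 [-0.002 -0.078  0.048]
 [ 0.021 -0.073  0.068]
 [ 0.022 -0.065  0.073]]
bolt 196
[[-0.002, 0.053, -0.012], [-0.006, 0.051, -0.009], [-0.002, 0.053, -0.007], [-0.004, 0.052, -0.004], [-0.009, 0.058, -0.004], [0.012, 0.067, -0.003], [-0.006, 0.056, -0.002], [0.004, 0.06, -0.001], [0.01, 0.061, -0.0], [-0.002, 0.058, 0.0], [0.004, 0.06, 0.001], [-0.003, 0.06, 0.002], [-0.012, 0.063, 0.002], [0.005, 0.062, 0.003], [0.005, 0.068, 0.005], [-0.003, 0.064, 0.007], [-0.008, 0.06, 0.008], [0.002, 0.063, 0.009], [-0.0, 0.063, 0.011], [-0.004, 0.07, 0.011], [-0.005, 0.067, 0.012], [0.0, 0.081, 0.014], [-0.006, 0.079, 0.016], [0.001, 0.084, 0.02], [-0.0, 0.096, 0.021], [-0.0, 0.091, 0.023], [0.001, 0.093, 0.025], [-0.005, 0.09, 0.028]]
side 1699 y0,slope,z0 [-0.0006  0.0015 -0.0031] x ends [-0.18303989 -0.17921948  0.27024057  0.27406459]
board [ 36 
[... 236 characters left out ...]
39, -0.019], [-0.012, 0.042, -0.018], [0.002, 0.027, -0.017], [-0.014, 0.027, -0.016], [-0.017, 0.027, -0.016], [-0.022, 0.028, -0.014], [-0.0, 0.023, -0.013], [-0.017, 0.026, -0.012], [-0.006, 0.027, -0.011], [0.019, 0.022, -0.01], [0.021, 0.027, -0.009], [0.008, 0.027, -0.009], [-0.006, 0.021, -0.007], [0.019, 0.02, -0.004], [0.013, 0.022, -0.002], [-0.03, 0.021, -0.0], [-0.014, 0.063, 0.001], [0.008, 0.021, 0.002], [-0.03, 0.02, 0.003], [0.022, 0.02, 0.004], [-0.005, 0.021, 0.007], [0.007, 0.07, 0.008], [0.004, 0.074, 0.009], [0.008, 0.022, 0.011], [-0.001, 0.073, 0.012], [-0.002, 0.1, 0.023], [-0.006, 0.097, 0.028]]
[[-0.     0.376 -0.926]
 [ 0.001 -0.926 -0.376]
 [-1.    -0.001 -0.   ]]
```

Coupler frame: C0 = (0.56, 0.016, 0.156), yaw 0.319. The tube axis reads 3 mm low, so p is about -0.09. The bolt leans about 0.85 and the jaw stands at about 1.85. I'll move towards the back of the jaw with the fingers closed.

```bash
cat >> h.py <<'E'
from scipy.spatial.transform import Rotation as Ro
C0=np.array([.56,.016,.156]);yaw=.319
Rc=np.array([[np.cos(yaw),np.sin(yaw),0],[-np.sin(yaw),np.cos(yaw),0],[0,0,1]])
def st(t=None):
    "print state in coupler axes; t = target of finger tip (mm, coupler) -> tool-shift"
    o=get_obs();R=Ro.from_euler("xyz",o["eef_rot"]).as_matrix()
    c=Rc@(o["ee_pos"]-C0)*1e3;tip=c-[0,0,14];f=Rc@o["force"]
    a=np.arctan2(R[1,1],R[0,1])
    print("t",round(float(o["time_s"]),2),"tip",tip.round(1),"F",f.round(1),"w",round(float(o["grip_width"])*1e3,1),"spin left",round(float(a-yaw),3),"q",o["qpos"].round(2))
    if t is not None: print(" shift",(R.T@Rc.T@(np.array(t)-tip)).round(1))
E
python3 -m handwheel '[[[-8,-20,-45],-0.15,1],[[-16,-40,-90],-0.3,1],[[-24,-60,-135],-0.45,1],[[-32,-80,-180],-0.6,1],[[-40,-100,-225],-0.75,1]]' 20
python3 -c "
from h import *;st([0,-125,80])"
```

```text
time_s: 0.7
ee_pos: [0.3787, -0.3305, 0.2596]
eef_rot: [-2.484, 1.57, 1.799]
force: [-0.0, -0.0, -0.1]
grip_width: 0.0574
t 0.7 tip [-280.8 -272.2   89.6] F [-0.   0.  -0.1] w 57.4 spin left -0.748 q [-0.79  0.16  1.59  0.    1.38 -0.36]
 shift [   9.7  105.7 -298.9]
```

```bash

python3 -m handwheel '[[[0,16,-45],-0.15,1],[[0,32,-90],-0.3,1],[[0,48,-135],-0.45,1],[[0,64,-180],-0.6,1],[[0,80,-225],-0.75,1]]'
python3 - <<'E'
from h import *;st([0,-110,70])
o=get_obs();im,d=camera("wrist");i=camera_info("wrist");cv2.imwrite("pics/w1.png",im)
print(np.round(i["extrinsics"],3))
E
```

```text
time_s: 1.2
ee_pos: [0.5462, -0.1574, 0.2596]
eef_rot: [3.064, 1.57, 1.815]
force: [0.5, -1.1, -0.3]
grip_width: 0.0178
t 1.2 tip [ -67.5 -160.3   89.6] F [ 0.2 -1.2 -0.3] w 17.8 spin left 0.002 q [-0.35  0.31  1.41  0.    1.42 -0.67]
 shift [ 19.7  67.6 -50.2]
[[ 0.944  0.314  0.096  0.522]
 [ 0.329 -0.905 -0.271 -0.073]
 [ 0.002  0.287 -0.958  0.425]
 [ 0.     0.     0.     1.   ]]
```

View pics/w1.png

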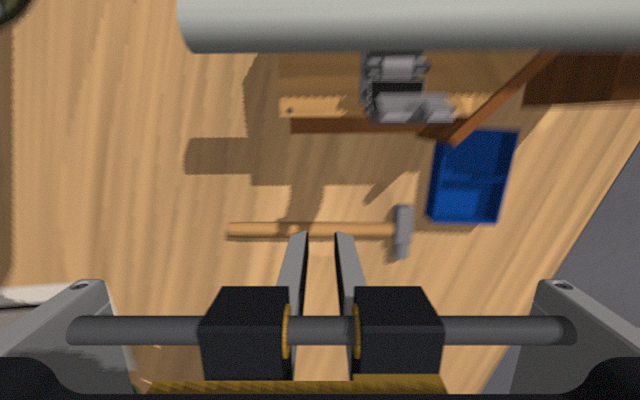

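The wrist view shows the open jaw at about (410,105) under the tube edge, with the finger tips at (300-345,240). I'll move behind the jaw and measure it from closer.

```bash

python3 -m handwheel '[[[0,20,-12],0,1],[[6,40,-24],0,1],[[16,60,-40],0,1],[[25,67.5,-50],0,1],[[25,67.5,-50],0,1]]'
python3 - <<'E'
from h import *;st([0,-95,62])
im,d=camera("wrist");W=cloud(d,camera_info("wrist"));Q=(W-C0)@Rc.T*1e3;cv2.imwrite("pics/w2.png",im)
x,y,z=Q[...,0],Q[...,1],Q[...,2]
m=(abs(x)<40)&(y<-25)&(y>-100)&(z>0)&(z<100)&(d>.05)
for lo in range(0,90,10):
    k=m&(z>=lo)&(z<lo+10)
    if k.sum()>10: print(lo,k.sum(),np.percentile(x[k],[2,98]).round(1),np.percentile(y[k],[2,50,98]).round(1))
E
```

```text
time_s: 1.75
ee_pos: [0.5963, -0.0823, 0.2326]
eef_rot: [-2.73, 1.567, 2.319]
force: [0.1, -0.0, -0.8]
grip_width: -0.0001
t 1.75 tip [   3.7 -104.8   62.6] F [ 0.1 -0.1 -0.8] w -0.1 spin left 0.017 q [-0.2   0.41  1.34  0.    1.39 -0.54]
 shift [ 0.6 -3.5 -9.8]
0 2235 [-28.9  21.9] [-61.2 -44.7 -29.5]
10 619 [-25.9  19.6] [-68.1 -64.3 -56.7]
40 244 [-27.3  20.1] [-81.2 -62.9 -61.9]
50 997 [-27.2  20.6] [-77.  -67.1 -63.6]
60 935 [-27.6  20.8] [-97.4 -73.5 -69.3]
70 483 [-27.   19.8] [-98.  -79.5 -77.1]
80 281 [-8.9 14.7] [-98.3 -96.5 -95.8]
```

```bash

python3 -m handwheel '[[[0,-4,-10],0,1],[[0,-7,-20],0,1],[[0,-7,-30],0,1],[[-2,-7,-38],0,1],[[-3,-7,-47],0,1]]'
python3 -c "
from h import *;st([-3,-37,68])"
```

```text
time_s: 2.3
ee_pos: [0.5758, -0.0432, 0.2423]
eef_rot: [1.023, 1.56, -0.215]
force: [4.6, -10.5, 30.2]
grip_width: 0.0003
t 2.3 tip [ -3.5 -61.2  72.3] F [  1.1 -11.4  30.2] w 0.3 spin left 0.014 q [-0.14  0.34  1.42 -0.    1.38 -0.47]
 shift [  4.1   0.8 -24.2]
```

```bash

python3 - <<'E'
from h import *
a,d=camera("side");b,_=camera("scene");c,_=camera("wrist")
st()
cv2.imwrite("pics/v3.png",np.vstack([np.hstack([cv2.resize(b[80:220,220:380],(400,350)),cv2.resize(a[120:240,250:387],(400,350))]),cv2.resize(c[20:240,160:560],(440,242))[:, :].copy() if 0 else cv2.copyMakeBorder(cv2.resize(c[20:260,160:560],(400,240)),0,0,0,400,0)]))
E
```

```text
t 2.45 tip [ -3.4 -60.2  71.9] F [ 2.5 -8.1 22.8] w 0.3 spin left 0.015 q [-0.14  0.34  1.42  0.    1.38 -0.47]
```

View pics/v3.png

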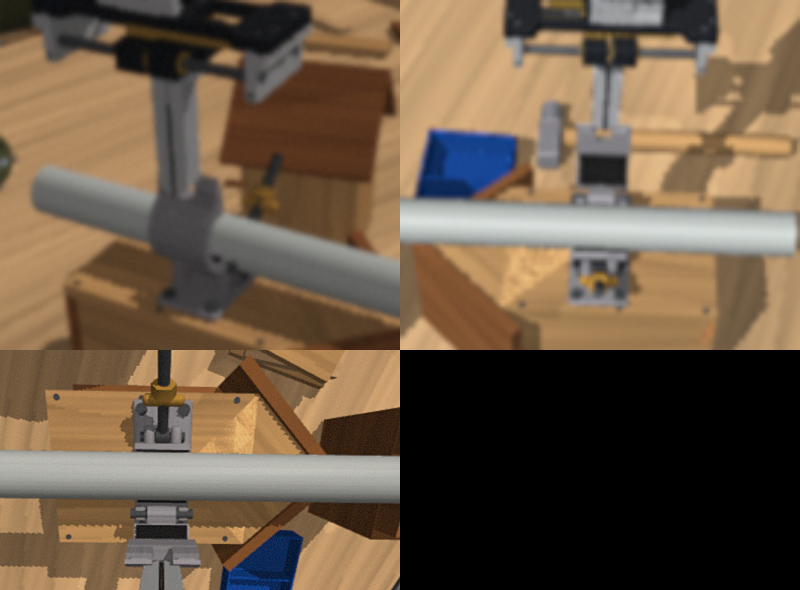

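The tip bears on the outer side of the fork and the jaw has begun to turn (prongs at lower-left (140,550) and (185,550)). It is being carried upward. I'll relieve that by letting the tip rise.

```bash

python3 -m handwheel '[[[-4,0,0],0,1],[[-7,0,0],0,1],[[-8,0,0],0,1],[[-8,0,-1],0,1],[[-8,0,-2],0,1]]'
python3 -c "
from h import *;st([-3,-37,76])"
```

```text
time_s: 2.95
ee_pos: [0.5746, -0.0402, 0.2494]
eef_rot: [1.167, 1.562, -0.069]
force: [-0.1, -0.2, 0.5]
grip_width: 0.0004
t 2.95 tip [ -3.7 -58.   79.4] F [-0.2 -0.1  0.5] w 0.4 spin left 0.015 q [-0.13  0.33  1.41  0.    1.39 -0.47]
 shift [  3.3   1.  -21. ]
```

```bash
cat >> h.py <<'E'
def jaw(lim=(-110,60)):
    im,d=camera("wrist");W=cloud(d,camera_info("wrist"));Q=(W-C0)@Rc.T*1e3
    x,y,z=Q[...,0],Q[...,1],Q[...,2]
    m=(d>.05)&(((x>-27)&(x<-17))|((x>11)&(x<20)))&(y>lim[0])&(y<lim[1])&(z>-20)&(z<100)
    for a in range(lim[0],lim[1],5):
        k=m&(y>=a)&(y<a+5)
        if k.sum()>8: print(a,k.sum(),np.percentile(z[k],[5,50,95]).round(1),end=" | ")
    print()
    return im
E
python3 -c "
from h import *;jaw()"
```

```text
-55 142 [14.3 16.8 81.1] | -50 387 [12.1 75.9 83.8] | -45 487 [ 8.1 62.7 75.3] | -40 94 [0.7 2.4 3.5] | -35 121 [-0.   2.3  3.9] | -30 125 [-7.  -5.   1.5] | -25 62 [-6.1 -4.3  5.9] | -20 83 [ 7.1 10.8 12.8] | -15 105 [13.3 15.  16.6] | -10 118 [15.6 17.3 18.6] | -5 121 [17.2 18.2 19.3] | 0 133 [17.1 18.3 19.5] | 5 138 [14.9 16.8 18.2] | 10 132 [11.3 13.8 15.9] | 15 139 [ 2.5  7.9 11.7] | 20 122 [-12.5 -10.   -0.9] | 25 82 [-18.  -12.7 -10.9] | 30 45 [-19.6 -17.8 -16.4] | 35 40 [-19.7 -18.1 -16.8] | 40 20 [-19.5 -18.8 -17.6] | 55 17 [-2.6 -0.1  1.4] |
```

```bash

python3 -m handwheel '[[[0,1,5],0,1],[[8,1,5],0,1],[[11,1,2],0,1],[[11,1,-4],0,1],[[11,1,-10],0,1]]'
python3 -c "
from h import *;st([-3,-37,69])"
```

```text
time_s: 3.5
ee_pos: [0.5725, -0.0306, 0.2383]
eef_rot: [1.078, 1.561, -0.159]
force: [0.9, -3.7, 3.1]
grip_width: 0.0004
t 3.5 tip [ -2.8 -48.2  68.3] F [-0.3 -3.8  3.1] w 0.4 spin left 0.015 q [-0.12  0.33  1.43 -0.    1.37 -0.45]
 shift [ -0.8  -0.  -11.2]
```

```bash

python3 -m handwheel '[[[-1,0,-6],0,1],[[-1,0,-12],0,1],[[-1,0,-19],0,1],[[1,0,-26],0,1],[[3,0,-31],0,1]]'
python3 -c "
from h import *;st([-3,2,55])"
```

```text
time_s: 4.0
ee_pos: [0.5622, -0.0005, 0.2352]
eef_rot: [1.102, 1.561, -0.135]
force: [0.8, -2.3, 3.6]
grip_width: 0.0006
t 4.0 tip [ -3.1 -16.4  65.2] F [ 0.  -2.5  3.6] w 0.6 spin left 0.015 q [-0.07  0.31  1.47 -0.    1.35 -0.4 ]
 shift [ 10.2   0.3 -18.4]
```

```bash

python3 -m handwheel '[[[2.5,0,-6.5],0,1],[[6.5,0,-13.5],0,1],[[11,0,-19],0,1],[[18,0,-25],0,1],[[24,0,-31],0,1]]'
python3 -c "
from h import *;st([-3,24,26])"
```

```text
time_s: 4.5
ee_pos: [0.552, 0.0306, 0.2122]
eef_rot: [1.37, 1.56, 0.134]
force: [-5.8, 10.3, 17.1]
grip_width: 0.0006
t 4.5 tip [-3.  16.4 42.2] F [-2.3 11.6 17.1] w 0.6 spin left 0.016 q [-0.01  0.31  1.53  0.    1.29 -0.35]
 shift [16.2 -0.  -7.6]
```

```bash

python3 -m handwheel '[[[-1,0,-4],0,1],[[2,0,-7],0,1],[[6,0,-9],0,1],[[11,0,-10.5],0,1],[[15,0,-12],0,1]]'
python3 -c "
from h import *;st([-3,30,20]);jaw((-40,100))"
```

```text
time_s: 5.0
ee_pos: [0.5478, 0.0438, 0.1972]
eef_rot: [1.679, 1.56, 0.443]
force: [-6.7, 15.0, 10.1]
grip_width: 0.0004
t 5.0 tip [-2.9 30.2 27.2] F [-1.6 16.3 10.1] w 0.4 spin left 0.016 q [ 0.01  0.31  1.56  0.    1.26 -0.33]
 shift [ 7.2 -0.2  0.2]
0 32 [37.2 38.2 39. ] | 5 131 [35.7 37.1 38.5] | 10 146 [33.7 35.2 36.6] | 15 199 [29.3 31.8 34.3] | 20 184 [26.2 27.8 30.2] | 25 176 [24.9 26.2 28. ] | 30 167 [-18.6  26.7  28.1] | 35 213 [-19.2  28.7  30. ] | 40 232 [-19.2  27.3  28.9] | 45 108 [24.4 25.5 27.1] | 60 55 [-1.3  0.4  1.8] | 65 24 [-2.8 -1.   1. ] |
```

```bash

python3 -m handwheel '[[[-6,0,-1],0,1],[[-6,0,-9],0,1],[[-2,0,-9],0,1],[[2,0,-9],0,1],[[5,0,-9],0,1]]'
python3 -c "
from h import *;st([-3,39,12])"
python3 -m handwheel '[[[2,0,0],0,1],[[4,0,0],0,1],[[6,0,0],0,1],[[7.5,0,0],0,1],[[8,0,0],0,1]]'
python3 -c "
from h import *;st([-3,39,10])"
```

```text
time_s: 5.55
ee_pos: [0.5446, 0.0525, 0.191]
eef_rot: [1.755, 1.56, 0.52]
force: [0.1, 1.0, 3.0]
grip_width: 0.0004
t 5.55 tip [-3.1 39.5 21. ] F [0.5 0.9 3. ] w 0.4 spin left 0.016 q [ 0.03  0.31  1.57  0.01  1.25 -0.31]
 shift [9.  0.  0.5]
time_s: 6.05
ee_pos: [0.5447, 0.0526, 0.1828]
eef_rot: [1.762, 1.56, 0.527]
force: [0.8, 2.2, 2.7]
grip_width: 0.0004
t 6.05 tip [-3.  39.6 12.8] F [1.4 1.9 2.7] w 0.4 spin left 0.016 q [ 0.03  0.32  1.58  0.01  1.23 -0.31]
 shift [2.8 0.  0.6]
```

```bash

python3 -m handwheel '[[[0.5,0,0],0,1],[[1,0,0],0,1],[[1.5,0,0],0,1],[[2,0,0],0,1],[[2,0,0],0,1]]'
python3 -c "
from h import *;st()"
python3 -m handwheel '[[[0.5,0,0],0,1],[[1,0,0],0,1],[[1.5,0,0],0,1],[[1.5,0,0],0,1],[[1.5,0,0],0,1]]'
python3 -c "
from h import *;st()"
```

```text
time_s: 6.55
ee_pos: [0.5447, 0.0527, 0.1808]
eef_rot: [1.777, 1.56, 0.542]
force: [-0.1, 2.9, 0.3]
grip_width: 0.0004
t 6.55 tip [-3.  39.6 10.8] F [0.9 2.8 0.3] w 0.4 spin left 0.016 q [ 0.03  0.32  1.58  0.01  1.23 -0.31]
time_s: 7.05
ee_pos: [0.5446, 0.053, 0.1792]
eef_rot: [1.825, 1.56, 0.589]
force: [-0.4, 4.7, 1.8]
grip_width: 0.0004
t 7.05 tip [-3.  39.9  9.2] F [1.  4.6 1.8] w 0.4 spin left 0.016 q [ 0.03  0.32  1.59  0.01  1.22 -0.31]
```

```bash

python3 -m handwheel '[[[0.5,0,-1],0,1],[[1,0,-2],0,1],[[1.5,0,-2],0,1],[[2,0,-2],0,1],[[2,0,-2],0,1]]'
python3 -c "
from h import *;st();jaw((-20,100))"
```

```text
time_s: 7.55
ee_pos: [0.544, 0.0548, 0.1771]
eef_rot: [1.819, 1.56, 0.583]
force: [1.6, 0.5, 0.8]
grip_width: 0.0002
t 7.55 tip [-3.1 41.8  7.1] F [1.7 0.  0.8] w 0.2 spin left 0.016 q [ 0.03  0.33  1.59  0.01  1.22 -0.31]
15 47 [22.9 24.4 25.3] | 20 203 [17.7 21.  23.9] | 25 193 [13.3 15.  18. ] | 30 174 [10.9 12.1 14.3] | 35 148 [11.  11.8 13. ] | 40 216 [-19.1  12.5  13.7] | 45 257 [ 6.9  9.5 11.9] | 50 43 [5.9 7.2 8.1] | 60 68 [-0.9  1.1  2.3] | 65 30 [-2.4 -0.3  1.8] |
```

```bash

python3 - <<'E'
from h import *
a,_=camera("side");b,_=camera("scene");c,_=camera("wrist")
cv2.imwrite("pics/v4.png",np.hstack([cv2.resize(b[80:220,240:360],(400,467),interpolation=2),cv2.resize(c[30:250,260:460],(400,467),interpolation=2)]))
E
```

```text
(no output)
```

View pics/v4.png

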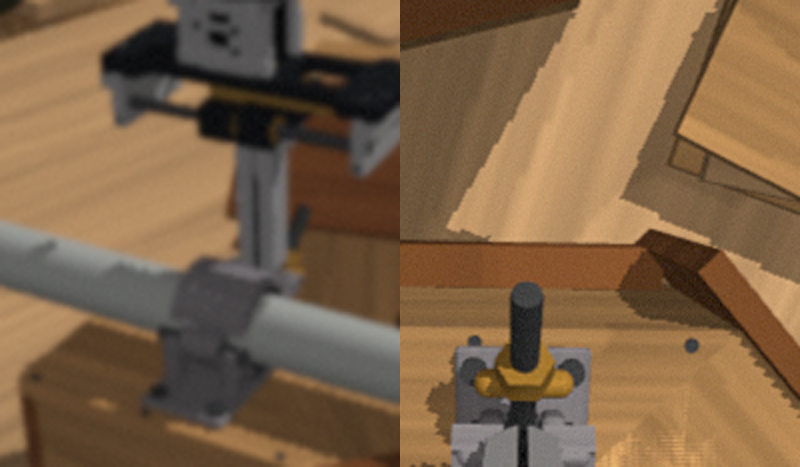

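The wrist view shows the jaw down, with the prongs at about (475,440) and (580,440) and the bolt leaning out at (525,300). The narrow closed tips have slipped into the slot. I'll lift, open to about 22 mm so that one finger stands on each prong, and press again.

```bash

python3 -m handwheel '[[[-5,0,0],0,1],[[-12,0,0],0,0.8],[[-14,0,0],0,0.54],[[-14,0,0],0,0.54],[[-14,0,0],0,0.54]]'
python3 -c "
from h import *;st([-3.3,40,14])"
python3 -m handwheel '[[[2,0,1],0,0.54],[[4,0,1],0,0.54],[[5,0,1],0,0.54],[[6,0,1],0,0.54],[[7,0,1],0,0.54]]'
python3 -c "
from h import *;st()"
```

```text
time_s: 8.25
ee_pos: [0.5438, 0.0548, 0.1911]
eef_rot: [1.831, 1.561, 0.596]
force: [0.2, -0.1, 0.6]
grip_width: 0.0214
t 8.25 tip [-3.3 41.9 21.1] F [ 0.2 -0.2  0.6] w 21.4 spin left 0.016 q [ 0.03  0.31  1.57  0.01  1.25 -0.31]
 shift [ 7.1 -0.1  1.9]
time_s: 8.75
ee_pos: [0.5441, 0.0539, 0.184]
eef_rot: [1.834, 1.561, 0.598]
force: [-0.3, -0.2, -0.2]
grip_width: 0.0219
t 8.75 tip [-3.2 40.9 14. ] F [-0.3 -0.1 -0.2] w 21.9 spin left 0.016 q [ 0.03  0.32  1.58  0.01  1.23 -0.31]
```

```bash

for i in 1 2 3; do python3 -m handwheel '[[[0.5,0,0],0,0.54],[[1,0,0],0,0.54],[[1.5,0,0],0,0.54],[[2,0,0],0,0.54],[[2,0,0],0,0.54]]' >/dev/null
python3 -c "
from h import *;st()"; done
```

```text
t 9.25 tip [-3.2 41.  12. ] F [-0.6  0.1  0.8] w 21.7 spin left 0.016 q [ 0.03  0.32  1.58  0.01  1.23 -0.31]
t 9.75 tip [-3.2 41.   9.9] F [0.  0.7 0.4] w 21.5 spin left 0.017 q [ 0.03  0.32  1.59  0.01  1.22 -0.31]
t 10.25 tip [-3.1 41.1  7.9] F [0.1 1.7 1.3] w 21.8 spin left 0.016 q [ 0.03  0.33  1.59  0.01  1.22 -0.31]
```

```bash

python3 -c "
from h import *;jaw((-20,100))"
python3 -m handwheel '[[[0.5,0,0],0,0.54],[[1,0,0],0,0.54],[[1.5,0,0],0,0.54],[[2,0,0],0,0.54],[[2,0,0],0,0.54]]' >/dev/null
python3 -c "
from h import *;st();jaw((-20,100))"
```

```text
-5 12 [28.4 29.  29.5] | 45 712 [ 2.8 53.8 85.9] | 50 1446 [12.8 54.4 83.2] | 60 63 [-0.6  1.4  2.5] | 65 32 [-2.5 -0.2  1.6] | 
t 10.8 tip [-3.  41.2  6.3] F [-1.5  2.7  6. ] w 21.7 spin left 0.017 q [ 0.03  0.33  1.59  0.01  1.22 -0.31]
-5 9 [28.2 28.8 29.1] | 0 11 [28.  28.6 29.6] | 45 593 [ 1.2 52.4 85.1] | 50 1574 [11.3 52.2 81. ] | 55 9 [-1.3  0.9  1.6] | 60 66 [-1.   1.1  2.4] | 65 33 [-2.9 -0.6  1.2] |
```

```bash

for i in 1 2; do python3 -m handwheel '[[[0.3,0,0],0,0.54],[[0.6,0,0],0,0.54],[[1,0,0],0,0.54],[[1,0,0],0,0.54],[[1,0,0],0,0.54]]' >/dev/null
python3 -c "
from h import *;st()"; done
```

```text
t 11.35 tip [-2.9 41.2  5.8] F [-2.9  3.8  8. ] w 21.8 spin left 0.017 q [ 0.03  0.33  1.59  0.01  1.21 -0.31]
t 11.85 tip [-2.9 41.2  5.5] F [-2.8  3.1  8.4] w 21.6 spin left 0.017 q [ 0.03  0.33  1.59  0.01  1.21 -0.31]
```

```bash

python3 -m handwheel '[[[0.5,0,0],0,0.54],[[1,0,0],0,0.54],[[1.5,0,0],0,0.54],[[1.8,0,0],0,0.54],[[1.8,0,0],0,0.54]]' >/dev/null
python3 -c "
from h import *;st()"
```

```text
t 12.35 tip [-2.9 41.3  4.7] F [-4.4  3.1 12.7] w 21.3 spin left 0.017 q [ 0.03  0.33  1.59  0.01  1.21 -0.31]
```

```bash

python3 -m handwheel '[[[0.5,0,0],0,0.54],[[1,0,0],0,0.54],[[1.5,0,0],0,0.54],[[2.1,0,0],0,0.54],[[2.1,0,0],0,0.54]]' >/dev/null
python3 -c "
from h import *;st()"
python3 -m handwheel '[[[-3,0,0],0,0.54],[[-12,0,0],0,0.54],[[-30,0,0],0,0.8],[[-60,0,0],0,1],[[-85,0,0],0,1]]' >/dev/null
python3 -c "
from h import *;st([-3.3,118,40]);cv2.imwrite('pics/w5.png',jaw((-20,110))[0:250,200:520])"
```

```text
t 12.85 tip [-2.8 41.3  3.8] F [-6.2  4.6 14.9] w 21.4 spin left 0.017 q [ 0.03  0.33  1.59  0.01  1.21 -0.31]
t 13.35 tip [-3.9 40.9 90.4] F [-0.5  0.3 -0.6] w 2.1 spin left 0.017 q [ 0.03  0.26  1.48  0.01  1.39 -0.31]
 shift [ 50.5   1.2 -77. ]
-10 10 [31.7 32.9 33.8] | -5 18 [32.2 32.8 33.7] | 0 26 [31.5 32.9 34. ] | 5 35 [30.3 31.6 32.8] | 10 47 [28.1 30.1 31.4] | 15 93 [24.3 26.4 28.9] | 20 144 [18.4 22.1 25.3] | 25 120 [12.7 15.2 18.6] | 30 99 [ 9.9 11.2 13.9] | 35 82 [ 9.5 10.5 11.6] | 40 98 [ 9.7 11.  12.3] | 45 112 [4.9 7.4 9.7] | 50 19 [3.5 4.6 5.2] | 60 39 [2.4 5.7 7. ] | 65 11 [2.5 3.9 4.9] |
```

View pics/w5.png

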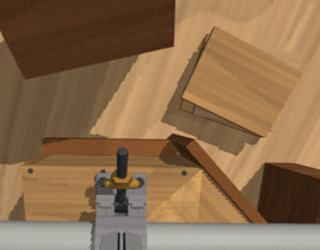

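The picture shows the fork down, with the slot at (122,240) and the bolt leaning out at (122,160). The press reached 14.9 N. Now I'll go round to the outer side of the bolt.

```bash

python3 -m handwheel '[[[0,0,-40],0,1],[[0,0,-80],0,1],[[20,0,-80],0,1],[[55,0,-80],0,1],[[72,0,-80],0,1]]' >/dev/null
python3 -c "
from h import *;st([-3.3,115,18])"
```

```text
t 13.9 tip [ -3.7 120.9  20.3] F [ 0.7 -0.8 -0.1] w 0.6 spin left 0.017 q [ 0.18  0.28  1.61  0.    1.23 -0.16]
 shift [2.3 0.3 5.9]
```

```bash

python3 -m handwheel '[[[0,0,4],0,1],[[0,0,8],0,1],[[0,0,12],0,1],[[-1,0,16],0,1],[[-2,0,20],0,1]]' >/dev/null
python3 -c "
from h import *;st()"
python3 -m handwheel '[[[-2,0,4],0,1],[[-4,0,8],0,1],[[-6,0,11],0,1],[[-8,0,14],0,1],[[-8,0,16],0,1]]' >/dev/null
python3 -c "
from h import *;st()"
```

```text
t 14.4 tip [ -2.5 102.6  25. ] F [-4.2 21.6 18.3] w 0.3 spin left 0.017 q [ 0.14  0.28  1.6   0.01  1.24 -0.2 ]
t 14.9 tip [-2.1 86.6 34.1] F [-2.1 10.1  7.6] w 0.3 spin left 0.017 q [ 0.11  0.28  1.58  0.01  1.26 -0.23]
```

```bash

python3 -m handwheel '[[[-1,0,3],0,1],[[-2,0,5],0,1],[[-3,0,8],0,1],[[-4,0,10],0,1],[[-4,0,11],0,1]]' >/dev/null
python3 -c "
from h import *;st();jaw((-20,110))"
```

```text
t 15.4 tip [-1.8 76.2 39.1] F [-2.  10.7  7.8] w 0.6 spin left 0.018 q [ 0.09  0.28  1.57  0.01  1.27 -0.25]
25 44 [ 7.4 10.2 14.2] | 30 45 [4.4 5.6 8.2] | 35 43 [3.4 4.8 5.4] | 40 43 [3.4 4.8 5.8] | 45 88 [-0.9  1.7 10.4] | 50 27 [-2.2 -0.9  9. ] |
```

```bash

python3 -m handwheel '[[[0,0,3],0,1],[[0,0,5],0,1],[[0,0,7],0,1],[[-1,0,9],0,1],[[-1,0,10],0,1]]' >/dev/null
python3 -c "
from h import *;st()"
python3 -m handwheel '[[[0,0,2],0,1],[[0,0,4],0,1],[[0,0,6],0,1],[[0,0,8],0,1],[[0,0,9],0,1]]' >/dev/null
python3 -c "
from h import *;st()"
```

```text
t 15.95 tip [-1.6 65.5 40.1] F [-0.8  1.   0.9] w 0.5 spin left 0.017 q [ 0.07  0.28  1.57  0.01  1.27 -0.27]
t 16.45 tip [-1.5 56.3 40.1] F [-0.5  1.2  1.2] w 0.5 spin left 0.017 q [ 0.05  0.29  1.56  0.01  1.27 -0.29]
```

```bash

for i in 1 2; do python3 -m handwheel '[[[0,0,1],0,1],[[0,0,2],0,1],[[0,0,2.5],0,1],[[0,0,3],0,1],[[0,0,3],0,1]]' >/dev/null
python3 -c "
from h import *;st()"; done
python3 - <<'E'
from h import *
a,_=camera("side");b,_=camera("scene");c,_=camera("wrist")
cv2.imwrite("pics/v6.png",np.hstack([cv2.resize(b[80:220,240:360],(400,467),interpolation=2),cv2.resize(c[30:250,230:430],(400,467),interpolation=2)]))
E
```

```text
t 16.95 tip [-1.4 53.6 40.2] F [-1.6  4.4  3.3] w 0.2 spin left 0.017 q [ 0.05  0.29  1.56  0.01  1.27 -0.29]
t 17.45 tip [-1.4 52.1 40.4] F [-2.7 14.2  4.8] w 0.8 spin left 0.018 q [ 0.05  0.29  1.56  0.02  1.28 -0.3 ]
```

View pics/v6.png

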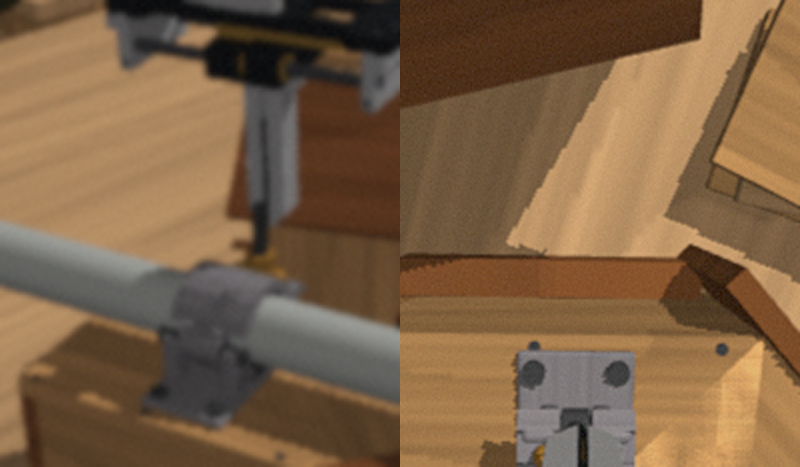

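The force rises to 14 N at y = 52, so the bolt has a hard stop. The scene view shows the bolt upright at (260,230) with the nut on the fork. I'll back off and check.

```bash

python3 -m handwheel '[[[0,0,-8],0,1],[[-10,0,-18],0,1],[[-40,0,-25],0,1],[[-70,0,-10],0,1],[[-90,0,20],0,1]]' >/dev/null
python3 -m handwheel '[[[0,0,40],0,1],[[0,0,80],0,1],[[0,0,90],0,1],[[0,0,90],0,1],[[0,0,90],0,1]]' >/dev/null
python3 - <<'E'
from h import *
st();jaw((-20,110))
a,_=camera("side");b,_=camera("scene");c,d=camera("wrist");W=cloud(d,camera_info("wrist"));Q=(W-C0)@Rc.T*1e3
x,y,z=Q[...,0],Q[...,1],Q[...,2];m=(abs(x+3)<5)&(y>25)&(y<110)&(z>-10)&(d>.05)
for lo in range(-10,70,8):
    k=m&(z>=lo)&(z<lo+8)
    if k.sum()>3: print(lo,k.sum(),np.percentile(y[k],[5,50,95]).round(1))
v,u=np.where(m);print(u.min(),u.max(),v.min(),v.max())
cu,cv_=int(u.mean()),int(v.mean());v0=max(0,min(cv_-60,280));u0=cu-60
cv2.imwrite("pics/v7.png",np.hstack([cv2.resize(b[120:200,260:350],(400,356),interpolation=2),cv2.resize(c[v0:v0+120,u0:u0+120],(400,356),interpolation=2)]))
E
```

```text
t 18.6 tip [ -0.7 -56.6 132.8] F [-0.4  0.3  0.4] w 0.5 spin left 0.021 q [-0.14  0.31  1.32  0.02  1.49 -0.48]
-20 73 [21.8 23.9 25.7] | -15 83 [24.7 26.1 27.4] | -10 80 [26.9 28.2 29.3] | -5 95 [27.5 28.5 29.6] | 0 95 [27.6 28.8 29.9] | 5 104 [26.1 27.6 29.4] | 10 95 [24.5 25.8 27.2] | 15 95 [20.9 22.7 24.7] | 20 95 [16.5 18.9 21.4] | 25 91 [ 7.9 11.8 15.3] | 30 86 [ 5.2  7.8 14.3] | 35 87 [ 4.9  6.4 15.9] | 40 82 [ 4.7  6.2 12.1] | 45 87 [0.4 3.3 5.8] | 50 20 [-1.3  0.   1.2] | 
6 22 [25.6 26.6 27.7]
14 5 [25.5 25.6 25.7]
22 74 [28.5 31.4 46.2]
30 8 [33.1 34.  35.4]
38 7 [33.8 34.5 36. ]
46 10 [34.4 35.2 36.6]
54 103 [35.8 39.9 43.4]
313 323 99 121
```

View pics/v7.png

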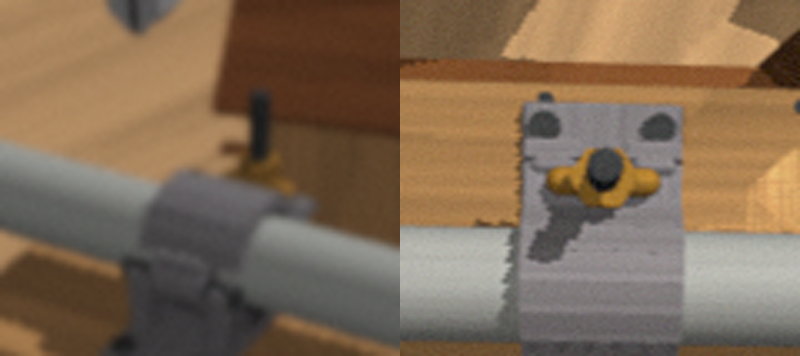

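The bolt stands nearly upright with the crossbar lying across both prongs behind the ridge, nut at (603,180) in the right-hand crop. The shank leans about 0.07 to 0.08, which with p near -0.11 gives a bolt angle of about -0.03, the home reading. The tool is clear, so I'm handing in.

```bash
python3 -c "
from station import *;print(hand_in())"
```

```text
the job is handed in; nothing more can be done
None
```

The nest box is clamped to its pole and I handed the job in at about 18.7 s of the 59 s; the hand-in gave no verdict.

**Jaw:** I swung it over the tube and pressed the fork down by feel with one finger on each prong. The lining began to bear with the fork low, which fits packing of about p = -0.1. I stopped at 14.9 N on the fork.

**Bolt:** I pushed it in from its outer side. It wedged past the lip and ridge, the force dropped to about 1 N, and it then met a firm stop at 14 N.

**Last checks, with the robot clear:**
- The crossbar lies across both prongs behind the ridge.
- The shank leans about 0.07 rad, so the bolt angle is about -0.03, though I estimated p rather than measured it.
- The nut and shank-end heights match the expected ones to a few millimetres.

**What went wrong or disagreed:**
- The first push carried the fingertips upward, with about 30 N on the tool, until I let them rise.
- The first press failed because the closed fingertips slipped into the fork's slot, so I opened the fingers and pressed again.
- The first touch on the bolt gave about 28 N, above the 8 to 20 N expected.
- The wrist camera's fork heights differed from the arm's own by a few millimetres, so I relied on the felt contact.
- I did not measure the hammer, birdhouse, screw tray or panels again at the end; the tool did not go near them.

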